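# Run the locked insert slide home to its end stop

### The job

The slide's carriage is locked: press its big round button down with the fingertips and, keeping the button held down all the way, slide the carriage along its rail until it is fully against the end stop. Then let go so that the button springs up and locks the carriage there. Leave the mould insert sitting in its nest without touching it with the fingers, do not knock the things standing around, and finish clear of everything.

Things in the scene. Friction and masses are not known exactly. Their poses are not given: they have to be found in the camera images.
- rail: Fixed slide unit lying on the table at any heading: steel base plate 310 x 90 x 12 mm with guide bars and a notched bar. Origin: centre of its underside. Its x axis (along the plate) is the direction the carriage must slide, z is up. The end stop is a dark steel block 28 mm long, 80 mm wide, top 62 mm above the table, at the +x end (middle at x = 133 mm); the other end has none.
- carriage (a joint): Travel in m: 0 = start, 0.100 = against the end stop. Grey metal carriage 150 mm long (along rail x), 86 wide, deck 50 mm above the table, its middle at rail x = -60 mm at the start; carries button, shoulder and nest. Button up: locked in notches 12.5 mm apart, 1.5 mm of play. Button down: slides with 2 N of friction, so a fingertip on the button can drag it.
- button (a joint): Depression of the locking button in m: 0 = up, 0.008 = fully down; the lock is free beyond about 0.005. Its spring takes 2 N at first, 6 N fully down, and lifts it when let go: fully up where it stands at a notch, as it does at the end stop; elsewhere it may stay half down under a tooth.
- button_top (a point): Centre of the top of the round grey button, 34 mm across, in a black collar 42 mm across (collar top 54 mm above the table). 64 mm above the table with the button up; moves with button and carriage: rail x = -96 mm, y = 0 at the start, x = +4 mm at the end stop. Axes parallel to the rail's.
- carriage_front (a point): Middle of the carriage's front face, 45 mm above the table; it meets the stop's bumper at the end of the travel.
- stop_face (a point): Middle of the face of the end stop's rubber bumper, 45 mm above the table, at x = 115 mm of the rail.
- nest (a point): Centre of the floor of the nest on the carriage's deck, 50 mm above the table, 81 mm ahead of the button's centre along rail x: a square of steel lips 6 mm high, 42 mm inside.
- insert: Loose steel mould insert sitting in the nest: foot 39 x 39 x 18 mm with a round core 26 mm across and 20 mm high on top (top 88 mm above the table). Origin: centre of its underside. It rides along with the carriage; its near side is 61 mm ahead of the button's centre.
- pillar: Bystander: loose steel guide pillar standing upright, 40 mm across at the foot, 90 mm high, beside the rail. Origin: centre of its underside.
- driver: Bystander: loose screwdriver with a black handle, lying on the table beside the rail. Origin: underside of its middle; it lies along its own x axis, 200 mm long, 26 mm thick, roughly parallel to the rail.
- tub: Bystander: loose open black plastic tub 70 mm across, 50 mm high, beside the rail. Origin: centre of its underside.
- shoulder (a point): Middle of the face (towards the button) of the push shoulder, 9 mm above the deck: a block 46 mm wide, 12 mm thick, 18 mm high (top 68 mm above the table) on the carriage behind the button. The face is 24 mm from the button's centre and looks towards the end stop; a finger on the button may push against it.
Things that resemble listed ones, but are neither listed nor needed, are in the scene too. There is more than one size of the insert; the one meant has the size given above.

How it is judged:
By the outcome, as a careful person would: the job done as asked, in the order asked, and still so for the second after the job is handed in, with the robot touching nothing.
It also fails if it takes over 35 s, if anything falls off the work surface, if the arm or the gripper's body presses on something with over 40 N, if the wrist force passes 120 N, or if a joint passes its speed limit or range.

### The arm

A 6-joint arm with a two-finger parallel gripper is mounted at the origin on the work surface. World frame = base frame: x ahead of the robot, y to its left, z up, the work surface at z = 0. Lengths are in m, angles in rad, forces in N, time in s.
With the tool pointing down it reaches from about 0.225 to 0.725 m from the base axis. Payload 3.1 kg.
Tool frame: the origin (TCP) lies at the very end of the fingers, on their centre line; the grasp point (between the pads) lies 19 mm behind it (robot.grasp_offset is the distance from the TCP to the grasp point, in m); z points along the fingers, y is the line along which they close (so a half turn about z gives the same grasp; the last joint's range is limited). The gripper opens to 85 mm and grips with 20 to 120 N. Pads are 22 mm wide; open, the fingers measure 114 mm over their backs; the gripper's body (76 mm by 85 mm) begins 54 mm behind the grasp point. The pads swing forward as they close: fully open they stand 13 mm farther back than shut.
Start: joints at [-1.37, 0.048, 0.099, 1.622, 0, 1.443], TCP at [0.17, -0.497, 0.231] pointing down, gripper open.
Joint ranges: [-2.91, 2.91], [-0.99, 1.94], [-1.21, 1.42], [-2.12, 2.29], [-1.49, 1.47], [-3.14, 3.14]. Speed limits (rad/s): [2.79, 2.79, 3.14, 3.14, 3.14, 3.14].

### API

Orientations are given as [roll, pitch, yaw] about the fixed x, y, z axes, in that order (R = Rz(yaw) Ry(pitch) Rx(roll)).
In Python, from station import robot gives the robot as it stands.
- The arm moves only by the shell command python3 -m jog 'ROWS' [FORCE]. ROWS is a JSON object of lists of equal length, an entry for each row: "dr": the turn, a rotation vector about the tool's x, y, z in rad, a list of three; "travel": the shift along the tool's x, y, z in mm, a list of three; "grip": the finger opening in mm, from 0 to 85.4. In form: {"dr": [[ax, ay, az], ...], "travel": [[x, y, z], ...], "grip": [grip, ...]}. A call has 1 to 12 rows; each row is the pose to reach, as a shift and turn from the pose commanded when the call began, along the tool's axes at that moment; what a row does not reach only later rows make up. A row lasts 1/8 s, in which the tool goes at most 62.5 mm and 10.7 degrees, less where a joint would pass 70% of its speed; a pose out of reach is approached as far as the arm can. A call with a gripper value outside its range is refused whole. The fingers move at their own pace and stop on an object; FORCE is the grip in N (left out, the last holds). Time passes only in rows, so rows that repeat a pose let the fingers close. It gives the time, the measured TCP pose, the force, the opening and the grip force at its end, in the units of the state.
- robot.get_obs(): the state, without advancing time (a new reading comes with each control period).
- robot.capture(name): name is "scene" or "top" or "wrist"; returns (picture, depth): 400x640x3 uint8, red, green, blue; 400x640 float32, m along the optical axis (not along the pixel's ray), 0 where there is no reading.
- robot.get_calibration(name): a dict with "vertical_fov" (degrees; the focal length in pixels is half the picture's height over the tangent of half this angle, whatever the lens; pixels are square), "cx", "cy" (the principal point, pixels), "distortion" ([k1, k2, p1, p2, k3] as OpenCV has them; the pictures are not rectified), "R" (3x3) and "t" (3): a world point X has camera coordinates R X + t. Camera axes: x right, y down, z forward; pixel columns grow to the right and rows downward; lengths in m; the calibration is good to about 2 mm. A picture is of the moment at which its call begins: read the wrist's pose just before it. get_calibration takes no time and is no camera call; for the wrist camera it gives the pose at the moment of the call.
- robot.job_done(): hands the job in; it is judged then, once.
The state is a dict: "t": time; "joint_positions": joint angles; "joint_vel": joint speeds; "joint_efforts": joint torques, N m; "tcp_pos": TCP position; "tcp_rot": TCP orientation; "contact_force": force on the tool from outside, world axes, zero at the start; "torque": the same for the moment, N m; "opening": opening from 0.0 (shut) to 1.0 (fully open); "gripper_force": force on a finger pad.
Only numpy, scipy, OpenCV 4.12 (cv2) and the standard library are available. Lean on these libraries where they do the work, as an engineer would, in place of code of your own. Each camera call takes 0.05 s, during which the arm holds its last target. There are 200 camera calls.

## Working session

There is one attempt and no reset: what is moved stays moved. The work goes in short steps, Python scripts to look and compute and a shell command to move; the robot and the scene stay as the last step left them, time stands still between calls to the robot, and variables do not carry over. Pictures are saved under pics/ and viewed, at most 10 in all, crops included, and the job is handed in when it is done.

```bash
mkdir -p pics
cat > h.py <<'E'
import numpy as np, cv2
from station import robot
def cap(name):
    c=robot.get_calibration(name); p,d=robot.capture(name); return p,d,c
def K(c,h=400):
    f=h/2/np.tan(np.radians(c["vertical_fov"])/2)
    return np.array([[f,0,c["cx"]],[0,f,c["cy"]],[0,0,1.]])
def ray(c,uv):
    n=cv2.undistortPoints(np.array(uv,float).reshape(-1,1,2),K(c),np.array(c["distortion"],float)).reshape(-1,2)
    R=np.array(c["R"]);t=np.array(c["t"])
    return -R.T@t, np.c_[n,np.ones(len(n))]@R
def plane(c,uv,z):
    o,d=ray(c,uv); return o+d*((z-o[2])/d[:,2])[:,None]
def depthpt(c,uv,d):
    o,r=ray(c,uv); uv=np.array(uv,int).reshape(-1,2); return o+r*d[uv[:,1],uv[:,0]][:,None]
def proj(c,X):
    r,_=cv2.Rodrigues(np.array(c["R"],float))
    return cv2.projectPoints(np.array(X,float).reshape(-1,1,3),r,np.array(c["t"],float),K(c),np.array(c["distortion"],float))[0].reshape(-1,2)
def save(n,p): cv2.imwrite("pics/"+n,p[...,::-1])
E
python3 - <<'E'
from h import *
for n in("top","scene"):
    p,d,c=cap(n); save(n+".png",p); np.save(n+".npy",d); np.save(n+"_p.npy",p)
    print(n,c["vertical_fov"],-np.array(c["R"]).T@c["t"])
print(robot.get_obs())
E
```

```text
top 55.240344636484245 [0.47897269 0.04275491 0.90323659]
scene 53.84367156822944 [ 1.00170262 -0.00547317  0.55798968]
{'t': 0.1, 'joint_positions': array([-1.36983481e+00,  4.86632921e-02,  9.77623614e-02,  1.62202406e+00,
       -8.71939760e-06,  1.44302362e+00]), 'joint_vel': array([ 0.00079441, -0.00153193,  0.00463302,  0.00125426, -0.00020546,
       -0.00075753]), 'joint_efforts': array([ 1.87498852e-03, -3.39851618e+01,  3.20935714e+01,  1.58624531e-02,
       -1.36159133e-04,  1.36519521e-06]), 'tcp_pos': array([ 0.16938043, -0.49633599,  0.23024514]), 'tcp_rot': array([-3.13948023e+00, -2.62597783e-04,  3.28733956e-01]), 'contact_force': array([0.44891596, 0.13306998, 0.81265562]), 'torque': array([ 0.06792213,  0.06865117, -0.05709907]), 'gripper_force': 0.0, 'opening': 1.0032863822413989}
```

View pics/top.png

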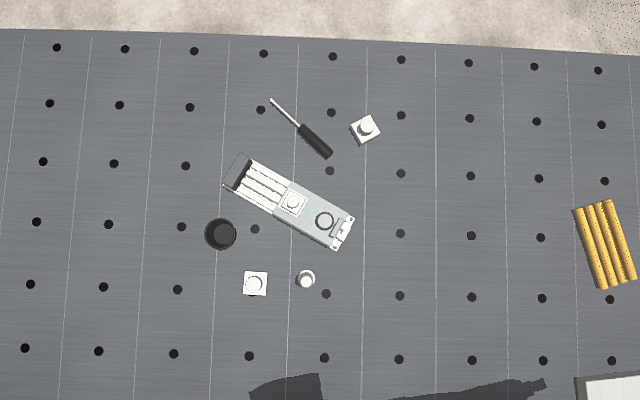

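View pics/scene.png

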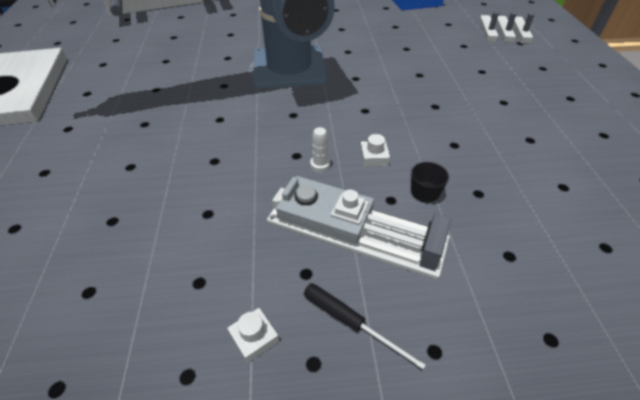

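The top view shows the end stop at (237,170), the button at (325,220), the shoulder at about (338,229) and the nested insert at (293,202). The pillar is at (306,279), the tub at (220,234) and the driver at (300,128). Lookalike inserts lie loose at (366,129) and (255,283). Only the one at (293,202) sits in a nest, and I don't have to handle it. The only button is the round grey one in the black collar at (325,220). I'll check that in a close crop.

Run:
```python
from h import *
p=np.load("top_p.npy");d=np.load("top.npy");c=robot.get_calibration("top")
x0,y0=210,140
save("crop.png",cv2.resize(p[y0:y0+120,x0:x0+160],None,fx=5,fy=5,interpolation=cv2.INTER_CUBIC))
for n,uv,z in[("button",(325,220),.064),("stop",(237,170),.062),("insert",(293,202),.088),("pillar",(306,279),.09),("tub",(220,234),.05),("drv",(315,141),.026)]:
    print(n,plane(c,[uv],z).round(4),depthpt(c,[uv],d).round(4))
# points by height along the structure
v,u=np.mgrid[140:260,210:370]; uv=np.c_[u.ravel(),v.ravel()]
P=depthpt(c,uv,d)
m=(P[:,2]>.045)&(P[:,2]<.055)&(uv[:,0]>265)
r=cv2.minAreaRect(P[m,:2].astype(np.float32)*1000);print("deck",r)
```

```text
button [[0.5371 0.0097 0.064 ]] [[0.537  0.0097 0.0659]]
stop [[0.6426 0.2086 0.062 ]] [[0.6423 0.2083 0.0634]]
insert [[0.572  0.0803 0.088 ]] [[0.5718 0.0802 0.0894]]
pillar [[0.4101 0.0471 0.09  ]] [[0.4102 0.0471 0.0916]]
tub [[0.4997 0.2411 0.05  ]] [[0.5008 0.2512 0.0063]]
drv [[0.7251 0.0368 0.026 ]] [[0.7245 0.0368 0.0281]]
deck ((553.6989135742188, 42.41889953613281), (150.06190490722656, 86.04851531982422), 61.90509796142578)
```

View pics/crop.png

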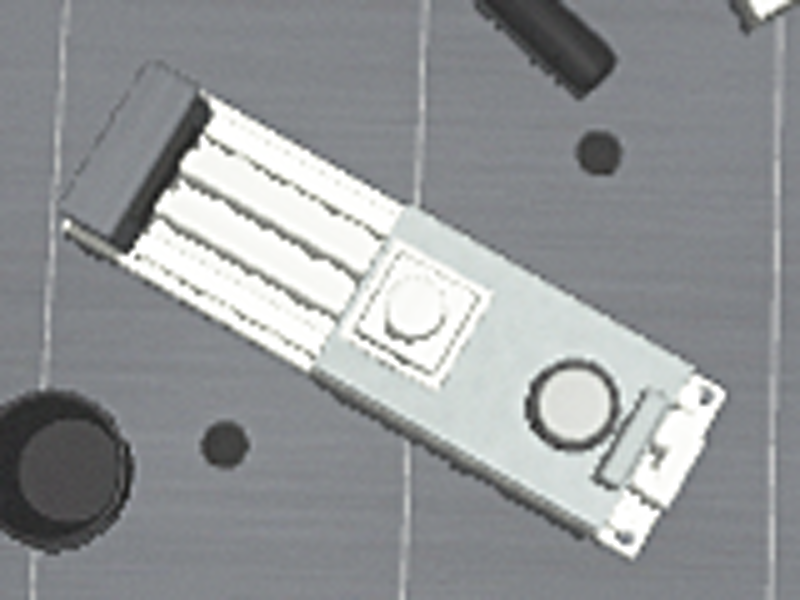

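The crop confirms the button, the black collar and the shoulder behind it. The deck rectangle measures 150.1 x 86.0 mm with a heading of 61.9°, which matches the description. The button is at about (0.537, 0.011) and the stop is where it should be. I'll shut the fingers, go above a point 10 mm behind the button's centre (still on the button), and align the tool's x axis with the rail.

```bash
python3 -m jog '{"dr":[[0,0,-0.15],[0,0,-0.3],[0,0,-0.45],[0,0,-0.6],[0,0,-0.752],[0,0,-0.752],[0,0,-0.752],[0,0,-0.752],[0,0,-0.752],[0,0,-0.752],[0,0,-0.752],[0,0,-0.752]],"travel":[[50,-35,0],[100,-71,0],[151,-106,0],[202,-142,0],[252,-177,0],[302,-213,0],[353,-248,0],[403,-283,20],[453,-319,50],[504,-354,100],[504,-354,120],[504,-354,120]],"grip":[0,0,0,0,0,0,0,0,0,0,0,0]}' 20
python3 - <<'E'
from h import *
o=robot.get_obs();print(o["tcp_pos"],o["tcp_rot"],o["contact_force"],o["joint_positions"],o["opening"],o["t"])
p,d,c=cap("wrist");save("w1.png",p);np.save("w1.npy",d)
u=np.array([.471,.882]);b=np.array([.5537,.0424])-.036*u
print(proj(c,np.array([[*b,.064],[*(b-.024*u),.059],[*(b+.081*u),.088],[*o["tcp_pos"]]])))
E
```

```text
t: 1.6
tcp_pos: [0.5292, 0.0026, 0.1068]
tcp_rot: [-3.133, 0.003, 1.084]
contact_force: [0.1, 0.1, 0.7]
opening: -0.002
gripper_force: 0.0
[0.52923141 0.00258889 0.10678675] [-3.13305943  0.00332452  1.08353931] [0.0660733  0.13686897 0.7138325 ] [-1.21822212e-01  7.78479862e-02 -1.17127891e-01  1.38497823e+00
 -5.55271630e-05  1.93624557e+00] -0.0019630269826166054 1.6
[[324.98925011 211.19125557]
 [324.67058289 238.76424533]
 [326.58092485  85.58041463]
 [320.52800333 254.39178566]]
```

View pics/w1.png

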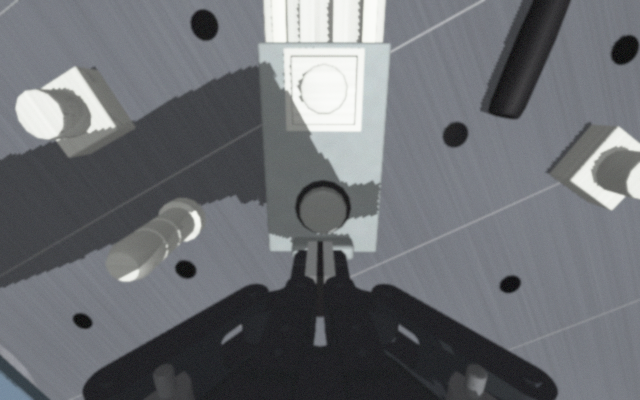

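The wrist view has the button at (323,207), directly ahead of the fingers, with the shoulder at (322,243) and the insert at (323,88). The prediction was (325,211), which agrees within 2–4 mm. I'll nudge 3 mm forward and 2 mm sideways, then go down in stages and watch the force.

```bash
python3 -m jog '{"dr":[[0,0,0],[0,0,0],[0,0,0],[0,0,0],[0,0,0],[0,0,0]],"travel":[[3,2,0],[3,2,20],[3,2,33],[3,2,40],[3,2,45],[3,2,45]],"grip":[0,0,0,0,0,0]}'
python3 -m jog '{"dr":[[0,0,0],[0,0,0],[0,0,0]],"travel":[[0,0,3],[0,0,5],[0,0,5]],"grip":[0,0,0]}'
```

```text
t: 2.4
tcp_pos: [0.5353, 0.0025, 0.0662]
tcp_rot: [-3.141, 0.0, 1.081]
contact_force: [-0.6, -0.4, -0.5]
opening: -0.001
gripper_force: 0.0
t: 2.78
tcp_pos: [0.536, 0.0025, 0.062]
tcp_rot: [3.14, -0.0, 1.081]
contact_force: [-0.7, -1.3, 2.1]
opening: -0.006
gripper_force: 1.4
```

```bash
python3 -m jog '{"dr":[[0,0,0],[0,0,0],[0,0,0]],"travel":[[0,-2,3],[0,-2,5],[0,-2,6]],"grip":[0,0,0]}'
python3 -m jog '{"dr":[[0,0,0],[0,0,0],[0,0,0]],"travel":[[0,0,1],[0,0,2],[0,0,2]],"grip":[0,0,0]}'
```

```text
t: 3.15
tcp_pos: [0.5351, 0.0031, 0.0564]
tcp_rot: [3.138, -0.001, 1.081]
contact_force: [2.4, -2.7, 5.7]
opening: 0.0
gripper_force: 2.8
t: 3.52
tcp_pos: [0.5353, 0.0031, 0.0559]
tcp_rot: [3.137, -0.001, 1.081]
contact_force: [-0.4, -1.8, 11.1]
opening: 0.0
gripper_force: 5.7
```

The button is fully down: z is 0.056 and the force is up to 11 N against the hard stop. Now I'll start the slide.

```bash
python3 -m jog '{"dr":[[0,0,0],[0,0,0],[0,0,0],[0,0,0],[0,0,0],[0,0,0],[0,0,0],[0,0,0]],"travel":[[2,0,0.5],[5,0,0.5],[9,0,0.5],[14,0,0.5],[20,0,0.5],[26,0,0.5],[30,0,0.5],[30,0,0.5]],"grip":[0,0,0,0,0,0,0,0]}'
python3 - <<'E'
from h import *
p,d,c=cap("top");save("t2.png",cv2.resize(p[140:260,210:370],None,fx=4,fy=4,interpolation=cv2.INTER_CUBIC))
v,u=np.mgrid[140:260,210:370]; uv=np.c_[u.ravel(),v.ravel()]
P=depthpt(c,uv,d)
# insert top core, z~.088-.092
q=(P[:,:2]-[.5537,.0424])@np.array([[.471,-.882],[.882,.471]])
m=(P[:,2]>.084)&(P[:,2]<.094)&(abs(q[:,1])<.02)&(q[:,0]>.02)
print("insert along (start .045):",q[m].mean(0),m.sum())
E
```

```text
t: 4.53
tcp_pos: [0.5498, 0.0301, 0.0559]
tcp_rot: [3.137, -0.002, 1.081]
contact_force: [-0.4, -0.4, 12.7]
opening: 0.002
gripper_force: 6.2
insert along (start .045): [0.08091475 0.00392185] 36
```

The carriage follows: the insert has moved about 30 mm along the rail with it. I'll carry on, slowing down near the stop.

```bash
python3 -m jog '{"dr":[[0,0,0],[0,0,0],[0,0,0],[0,0,0],[0,0,0],[0,0,0],[0,0,0],[0,0,0],[0,0,0],[0,0,0],[0,0,0],[0,0,0]],"travel":[[2,0,0],[6,0,0],[12,0,0],[19,0,0],[26,0,0],[33,0,0],[40,0,0],[47,0,0],[53,0,0],[58,0,0],[61,0,0],[62,0,0]],"grip":[0,0,0,0,0,0,0,0,0,0,0,0]}'
python3 -m jog '{"dr":[[0,0,0],[0,0,0],[0,0,0],[0,0,0],[0,0,0]],"travel":[[2,0,0],[4,0,0],[6,0,0],[8,0,0],[8,0,0]],"grip":[0,0,0,0,0]}'
python3 - <<'E'
from h import *
p,d,c=cap("top");save("t3.png",cv2.resize(p[140:260,210:370],None,fx=5,fy=5,interpolation=cv2.INTER_CUBIC))
E
```

```text
t: 6.08
tcp_pos: [0.5787, 0.0843, 0.056]
tcp_rot: [3.137, -0.001, 1.081]
contact_force: [0.0, -2.9, 11.8]
opening: -0.003
gripper_force: 6.2
t: 6.7
tcp_pos: [0.5823, 0.0909, 0.056]
tcp_rot: [3.137, -0.0, 1.08]
contact_force: [-0.7, -2.6, 12.8]
opening: -0.002
gripper_force: 6.3
```

View pics/t3.png

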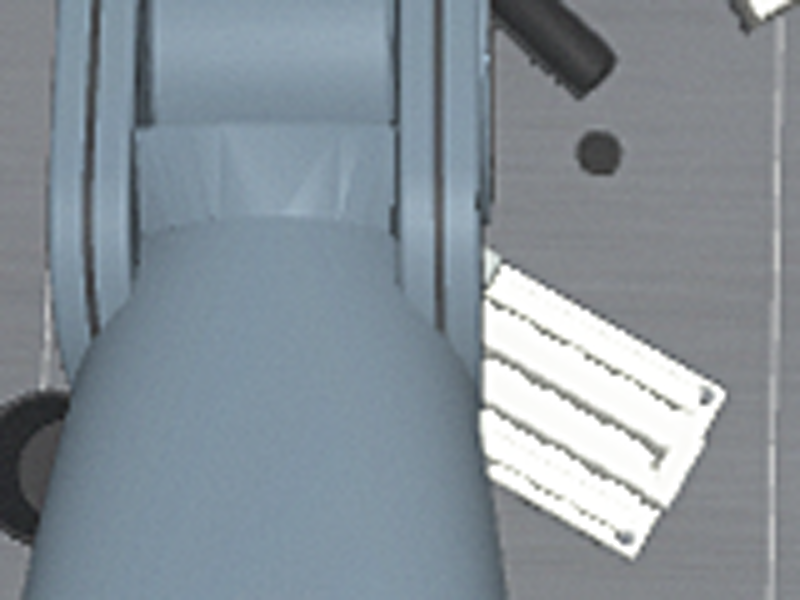

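The arm hides the carriage in the top view. The drag so far is about 99.6 mm and the rail behind it is clear. I'll press gently on to find the stop, then check with the wrist camera.

```bash
python3 -m jog '{"dr":[[0,0,0],[0,0,0],[0,0,0],[0,0,0]],"travel":[[1,0,0.5],[2,0,0.5],[3,0,0.5],[3,0,0.5]],"grip":[0,0,0,0]}'
python3 - <<'E'
from h import *
p,d,c=cap("wrist");save("w2.png",p);o=robot.get_obs();print(o["tcp_pos"])
u=np.array([.471,.882]);b=np.array([.5537,.0424])+.064*u
print(proj(c,np.array([[*b,.056],[*(b-.024*u),.059],[*(b+.081*u),.088],[*(b+.111*u),.045],[*o["tcp_pos"]]])))
E
```

```text
t: 7.25
tcp_pos: [0.5825, 0.0913, 0.0559]
tcp_rot: [3.137, 0.005, 1.079]
contact_force: [-3.6, -7.5, 16.7]
opening: -0.001
gripper_force: 8.3
[0.58250644 0.09123846 0.05593992]
[[316.28343915 242.95876843]
 [316.48817777 282.27170044]
 [314.2914323   84.39626396]
 [315.12952325  25.00400208]
 [320.53557236 254.38149771]]
```

View pics/w2.png

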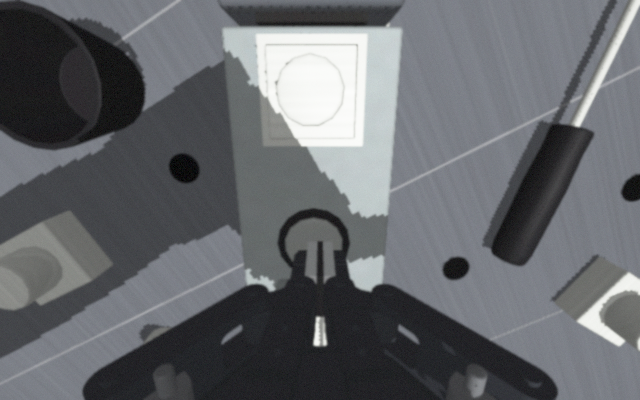

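The carriage front meets the bumper at about (315,25). The tip stopped moving while the horizontal force rose to 8 N, so it is against the stop. The fingers are still on the button, with the collar at (314,241), and the insert is in its nest. I'll lift straight up.

```bash
python3 -m jog '{"dr":[[0,0,0],[0,0,0],[0,0,0],[0,0,0],[0,0,0],[0,0,0],[0,0,0],[0,0,0],[0,0,0]],"travel":[[0,0,-3],[0,0,-7],[0,0,-12],[0,0,-20],[0,0,-35],[0,0,-60],[0,0,-90],[0,0,-120],[0,0,-120]],"grip":[0,0,0,0,0,0,0,0,0]}'
python3 - <<'E'
from h import *
p,d,c=cap("wrist");save("w3.png",p)
u=np.array([.471,.882]);n=np.array([-.882,.471]);b=np.array([.5537,.0424])+.064*u
v,w=np.mgrid[0:400:1,0:640:1];uv=np.c_[w.ravel(),v.ravel()];P=depthpt(c,uv,d)
a=(P[:,:2]-b)@u;l=(P[:,:2]-b)@n
B=(np.hypot(a,l)<.012);D=(abs(a-.038)<.012)&(abs(l)<.03)
print("button z",np.median(P[B,2]),"deck z",np.median(P[D,2]),B.sum())
C=(P[:,2]>.08)&(P[:,2]<.095)&(abs(l)<.03)&(abs(a-.081)<.03);print("core along",np.median(a[C]),np.median(l[C]))
S=(P[:,2]>.045)&(P[:,2]<.055)&(abs(l)<.035)&(a>0)&(a<.13);print("deck front (111)",np.percentile(a[S],99.5))
E
```

```text
t: 8.43
tcp_pos: [0.5839, 0.095, 0.1762]
tcp_rot: [3.136, -0.004, 1.081]
contact_force: [0.3, 0.1, 0.1]
opening: -0.003
gripper_force: 0.0
button z 0.23047899509407327 deck z 0.050609435714427775 6414
core along 0.07906882541236818 0.001928574759612277
deck front (111) 0.11339716498118753
```

View pics/w3.png

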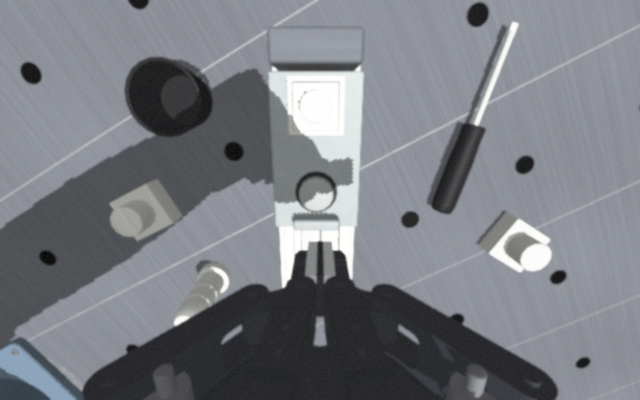

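The carriage is against the stop at (316,68), the insert is seated at (316,105), and the pillar, tub and driver are standing undisturbed. The gripper spoiled my button height reading, so I'll back off further and measure the button directly.

```bash
python3 -m jog '{"dr":[[0,0,0],[0,0,0],[0,0,0],[0,0,0]],"travel":[[0,0,-30],[-30,0,-50],[-50,0,-60],[-50,0,-60]],"grip":[0,0,0,0]}'
python3 - <<'E'
from h import *
p,d,c=cap("wrist");u=np.array([.471,.882]);n=np.array([-.882,.471]);b=np.array([.5537,.0424])+.064*u
v,w=np.mgrid[0:400,0:640];P=depthpt(c,np.c_[w.ravel(),v.ravel()],d)
a=(P[:,:2]-b)@u;l=(P[:,:2]-b)@n;k=(P[:,2]<.1)
f=lambda m:np.median(P[m&k,2])
print("button",f(np.hypot(a,l)<.011),"deck",f((abs(a-.038)<.01)&(abs(l)<.03)),"stop top",f((abs(a-.129)<.008)&(abs(l)<.03)))
print(robot.get_obs()["contact_force"])
E
```

```text
t: 8.98
tcp_pos: [0.5582, 0.0494, 0.2322]
tcp_rot: [-3.141, -0.0, 1.079]
contact_force: [0.4, 0.1, 0.2]
opening: 0.001
gripper_force: 0.0
button 0.0645868684562857 deck 0.05061385116976058 stop top 0.0628125894748171
[-0.77819045  0.68382005 -0.23902811]
```

The button is fully up at 64 mm, so the carriage is locked at the stop, and the arm is clear.

```bash
python3 -c "from station import robot; print(robot.job_done())"
```

```text
the job is handed in; nothing more can be done
None
```

I slid the carriage against the end stop with the button held down and it locked there (button back up at 64 mm); the insert is in its nest, nothing was knocked, the arm is clear, and I handed the job in at about 9 s.

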